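Switch on the bench instruments in order

ROBOT

A 6-joint arm with a two-finger parallel gripper is mounted at the origin on the work surface. World frame = base frame: x ahead of the robot, y to its left, z up, the work surface at z = 0. Lengths are in m, angles in degrees, forces in N, time in s.
With the tool pointing down it reaches from about 0.425 to 0.95 m from the base axis. Payload 3.5 kg.
Tool frame: the origin (TCP) lies between the finger pads; the fingertips stand manip.nose_length ahead of it and the grasp point (between the pads) lies 11 mm behind it (manip.nose_length is the distance from the TCP to the fingertips, in m); z points along the fingers, y is the line along which they close (so a half turn about z gives the same grasp; the last joint's range is limited). The gripper opens to 85 mm and grips with 20 to 120 N. Pads are 22 mm wide; open, the fingers measure 114 mm over their backs; the gripper's body (76 mm by 85 mm) begins 54 mm behind the grasp point. The pads swing forward as they close: fully open they stand 13 mm farther back than shut.
Start: joints at [64.802, 16.404, 90.338, -0, 73.258, -8.594], TCP at [0.193, 0.647, 0.239] pointing down, gripper open.
Joint ranges: [-158.93, 158.93], [-51.34, 127.21], [12.03, 142.37], [-87.48, 267.48], [13.55, 161.25], [-162.69, 162.69]. Speed limits (degrees/s): [159.86, 159.86, 180, 180, 180, 180].

INTERFACE

Orientations are given as [roll, pitch, yaw] about the fixed x, y, z axes, in that order (R = Rz(yaw) Ry(pitch) Rx(roll)).
In Python, from bench import manip gives the robot as it stands. Calls block until the motion is done:
- manip.move_pose(position, orientation): joint-space move of the TCP to a pose.
- manip.move_straight(position, feed=0.15, ori=None, contact_N=None): straight line of the TCP; ori=None keeps the orientation; feed is the mean speed in m/s. With contact_N (N) it stops when the force on the tool has changed by that much, and returns True; else False.
- manip.set_joints(angles): joint-space move.
- manip.set_gripper(opening): opening from 0.0 (shut) to 1.0 (fully open); the grip force is fixed at half the most; returns when the fingers have stopped.
- manip.sleep(seconds).
- manip.inverse_kinematics(position, orientation): joint angles nearest the present ones, or None.
- manip.get_state(): the state.
- manip.grab_frame(name): name is "side" or "top"; returns the picture (480x640x3 uint8, blue, green, red); there is no depth.
- manip.calibration(name): a dict with "K" (3x3 intrinsics, pixels), "extrinsics" (4x4, takes a point from world to camera coordinates). Camera axes: x right, y down, z forward; pixel columns grow to the right and rows downward; lengths in m; the calibration is good to about 2 mm. A picture is of the moment at which its call begins. calibration takes no time and is no camera call.
A pose or a line that the arm cannot do raises manip.MotionError and nothing moves.
- manip.finish_job(): hands the job in; it is judged then, once.
Trained networks look in the newest picture that a camera, given by its name, has taken for a name from the list of things; names that differ only in an ending like _2 or _b are one class to them, and where a whole thing is asked for, a point or a joint stands for the part that bears it (a point fixed in the world has none). Each returns a list of dicts, best first, with "p" (0 to 1); they miss things now and then, are a little off and sometimes report something else, mostly with a low value. They report only what shows in the picture. A call takes as long as a camera call.
- manip.boxes_of(camera, name): "xyz" ([x, y, z] in m, in the coordinates of the camera as it stood for that picture, good to about 4 mm: the middle of the surface that is visible of it).
The state is a dict: "t": time; "joint_pos": joint angles; "joint_vel": joint speeds; "joint_torque": joint torques, N m; "tool_pos": TCP position; "tcp_rot": TCP orientation; "ft_force": force on the tool from outside, world axes, zero at the start; "wrist_torque": the same for the moment, N m; "finger_gap": opening from 0.0 (shut) to 1.0 (fully open); "finger_force": force on a finger pad.
Only numpy, scipy, OpenCV 4.12 (cv2) and the standard library are available. Lean on these libraries where they do the work, as an engineer would, in place of code of your own. Each camera call takes 0.05 s, during which the arm holds its last target. There are 200 camera calls.

TASK

Switch on the three bench instruments by pressing their keys lightly with the fingertips, in this order: the bar key of the block heater, then the single key of the mini centrifuge, then the bar key of the vortex mixer, each pushed well in so that it stays down. Leave the round keys of the heater and the mixer alone, never press harder than 20 N, and do not pick up or shift any instrument or the tube rack, bottle and tip box standing around them.

Things in the scene. Friction and masses are not known exactly. Their poses are not given: they have to be found in the camera images.
- heater: Block heater: white box 180 mm (x) by 150 mm (y), deck 70 mm high, on its rear half an aluminium block (90 x 120 mm, top at 100 mm, local x -5 to +85 mm) with round wells and a few tube caps reaching 112 mm. Loose, 2 to 3 kg. Origin: centre of the underside; local -x is its front, where the two keys are; z up.
- heater_bar (a joint): Latching key, white cap on a black rubber stem. The stem slides straight down 8 mm against about 2 N of friction and stays where left. Joint value (stem) in m: 0 = up, 0.008 = fully down; counts as down from 0.005. The heater's bar key, 18 mm (x) by 44 mm (y), at local x -60, y +36 mm.
- heater_bar_top (a point): Centre of the cap's top face, moves with the key: 20 mm above the deck when up (may start up to 1 mm down), 12 mm when down and let go; axes as the instrument's. The cap also gives up to 6 mm on a spring, 1.5 N per mm (about 1.3 mm before the stem moves), and springs back. Heater bar key.
- heater_round (a joint): Latching key, white cap on a black rubber stem. The stem slides straight down 8 mm against about 2 N of friction and stays where left. Joint value (stem) in m: 0 = up, 0.008 = fully down; counts as down from 0.005. The heater's round key, 24 mm diameter, at local x -60, y -40 mm. To be left up.
- spinner: Mini centrifuge: round white base 124 mm across with a clear dome (top at 115 mm) centred at local x +30 mm, and a front tongue 76 mm wide reaching to local x -100 mm with its deck 56 mm high. Loose, 1.2 to 1.6 kg. Origin: underside, between dome and key; local -x is its front; z up.
- spinner_key (a joint): Latching key, white cap on a black rubber stem. The stem slides straight down 8 mm against about 2 N of friction and stays where left. Joint value (stem) in m: 0 = up, 0.008 = fully down; counts as down from 0.005. The centrifuge's only key, round, 28 mm diameter, at local x -72, y 0, on the tongue.
- spinner_key_top (a point): Centre of the cap's top face, moves with the key: 20 mm above the deck when up (may start up to 1 mm down), 12 mm when down and let go; axes as the instrument's. The cap also gives up to 6 mm on a spring, 1.5 N per mm (about 1.3 mm before the stem moves), and springs back. Centrifuge key; its centre is 44 mm in front of the round base.
- mixer: Vortex mixer: grey box 170 mm (x) by 140 mm (y), deck 62 mm high, with a round white column (84 mm across at the foot, centred at local x +32 mm) carrying a black rubber cup, top at 128 mm. Loose, 2 to 3 kg. Origin: centre of the underside; local -x is its front, where the two keys are; z up.
- mixer_bar (a joint): Latching key, white cap on a black rubber stem. The stem slides straight down 8 mm against about 2 N of friction and stays where left. Joint value (stem) in m: 0 = up, 0.008 = fully down; counts as down from 0.005. The mixer's bar key, 18 mm (x) by 44 mm (y), at local x -58, y +34 mm.
- mixer_bar_top (a point): Centre of the cap's top face, moves with the key: 20 mm above the deck when up (may start up to 1 mm down), 12 mm when down and let go; axes as the instrument's. The cap also gives up to 6 mm on a spring, 1.5 N per mm (about 1.3 mm before the stem moves), and springs back. Mixer bar key.
- mixer_round (a joint): Latching key, white cap on a black rubber stem. The stem slides straight down 8 mm against about 2 N of friction and stays where left. Joint value (stem) in m: 0 = up, 0.008 = fully down; counts as down from 0.005. The mixer's round key, 24 mm diameter, at local x -58, y -40 mm. To be left up.
- rack: Bystander: green tube rack 58 x 118 mm, 54 mm high with its capped tubes, loose. Origin: centre of the underside.
- reagent: Bystander: amber reagent bottle, 52 mm diameter, 110 mm high, loose. Origin: centre of the underside.
- tipbox: Bystander: clear pipette-tip box with blue tray, 85 x 122 mm, 59 mm high, loose. Origin: centre of the underside.

How it is judged:
By the outcome, as a careful person would: the job done as asked, in the order asked, and still so for the second after the job is handed in, with the robot touching nothing.
It also fails if it takes over 51 s, if anything falls off the work surface, if the arm or the gripper's body presses on something with over 40 N, if the wrist force passes 120 N, or if a joint passes its speed limit or range.

## Working session

There is one attempt and no reset: what is moved stays moved. The work goes in short steps, each a Python script; the robot and the scene stay as the last script left them, time stands still between calls to the robot, and variables do not carry over. Pictures are saved under pics/ and viewed, at most 10 in all, crops included, and the job is handed in when it is done.

```bash
mkdir -p pics; ls
python3 - <<'E'
from bench import manip
import cv2,numpy as np
print(manip.nose_length)
for c in("top","side"):
    cv2.imwrite(f"pics/{c}0.png",manip.grab_frame(c))
    k=manip.calibration(c);E=np.array(k["extrinsics"]);R,t=E[:3,:3],E[:3,3]
    print(c,np.round(k["K"],1).tolist(),np.round(-R.T@t,3))
    for n in("heater","spinner","mixer","heater_bar_top","spinner_key_top","mixer_bar_top","heater_round","mixer_round","rack","reagent","tipbox"):
        for d in manip.boxes_of(c,n)[:3]:
            x=np.array(d["xyz"]);uv=np.array(k["K"])@x
            print(n,round(d["p"],2),np.round(R.T@(x-t),3),np.round(uv[:2]/uv[2]))
s=manip.get_state();print(s["t"],s["tcp_rot"],s["ft_force"])
E
```

```text
pics
0.008
top [[557.5, 0.0, 315.1], [0.0, 557.5, 246.6], [0.0, 0.0, 1.0]] [0.464 0.011 1.158]
heater 0.74 [ 0.485 -0.296  0.073] [458. 288.]
heater 0.64 [0.566 0.011 0.099] [302. 243.]
spinner 0.79 [0.565 0.012 0.1  ] [301. 244.]
spinner 0.31 [0.444 0.373 0.077] [111. 305.]
mixer 0.9 [0.493 0.302 0.069] [151. 280.]
heater_bar_top 0.8 [ 0.417 -0.289  0.089] [457. 324.]
spinner_key_top 0.65 [0.498 0.025 0.075] [294. 279.]
mixer_bar_top 0.52 [0.444 0.371 0.078] [113. 305.]
heater_round 0.55 [ 0.443 -0.359  0.088] [494. 310.]
reagent 0.78 [0.733 0.153 0.074] [231. 159.]
reagent 0.73 [0.491 0.023 0.078] [295. 283.]
tipbox 0.92 [ 0.761 -0.221  0.056] [418. 151.]
side [[554.1, 0.0, 322.9], [0.0, 554.1, 237.2], [0.0, 0.0, 1.0]] [ 0.024 -0.707  0.679]
heater 0.71 [ 0.47  -0.321  0.07 ] [408. 369.]
spinner 0.81 [ 0.552 -0.016  0.056] [324. 262.]
mixer 0.67 [0.48  0.276 0.065] [217. 211.]
heater_bar_top 0.83 [ 0.42  -0.285  0.09 ] [367. 360.]
mixer_bar_top 0.55 [0.445 0.367 0.078] [183. 195.]
heater_round 0.74 [0.492 0.021 0.072] [287. 258.]
heater_round 0.65 [ 0.442 -0.365  0.091] [417. 386.]
mixer_round 0.61 [0.42  0.295 0.08 ] [187. 210.]
rack 0.72 [ 0.365 -0.067  0.036] [257. 325.]
rack 0.42 [ 0.548 -0.015  0.057] [322. 262.]
reagent 0.71 [0.729 0.149 0.057] [341. 200.]
tipbox 0.91 [ 0.743 -0.24   0.047] [481. 283.]
tipbox 0.42 [0.728 0.147 0.056] [341. 202.]
1.2 [-1.79996133e+02  2.47376111e-06  1.63393915e+02] [-0.2156545   0.71979449  0.1955751 ]
```

View pics/top0.png

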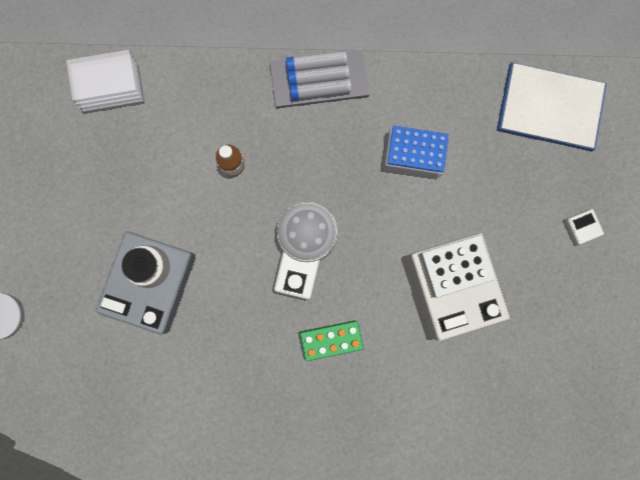

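View pics/side0.png

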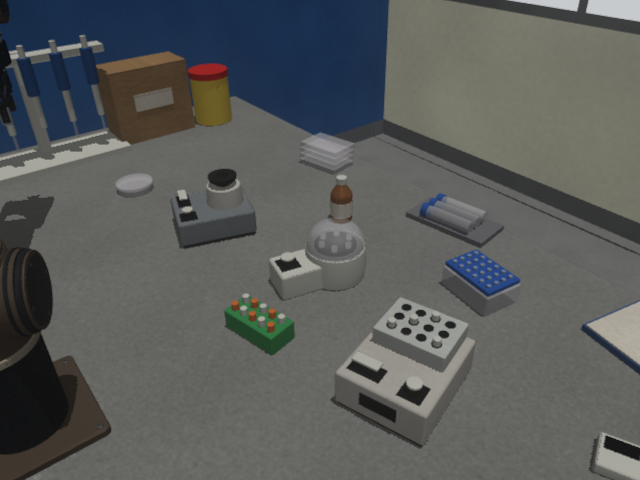

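The heater is at right in the top view, with its bar key at (454,321). The centrifuge key is at (295,282) and the mixer bar at (115,305). In each box the bar key is the left one, as the local frames say. Next I'll refine the cap centres and yaws from the pixels, using the known cap heights.

Run:
```python
from bench import manip
import cv2,numpy as np
im=cv2.imread("pics/top0.png");g=cv2.cvtColor(im,cv2.COLOR_BGR2GRAY)
k=manip.calibration("top");K=np.array(k["K"]);E=np.array(k["extrinsics"]);R,t=E[:3,:3],E[:3,3];c=-R.T@t
def w(uv,z):
    d=R.T@np.linalg.inv(K)@[*uv,1];return c+d*(z-c[2])/d[2]
tiles=[]
for n,(u,v),z in(("heater_bar",(455,321),.090),("heater_round",(493,310),.09),("spinner",(295,282),.076),("mixer_bar",(115,305),.082),("mixer_round",(150,317),.082)):
    b=(g>170).astype(np.uint8)
    _,l,s,ce=cv2.connectedComponentsWithStats(b,connectivity=4)
    i=l[v,u];pts=np.argwhere(l==i)[:,::-1].astype(np.float32)
    r=cv2.minAreaRect(pts)
    P=[w(p,z)for p in cv2.boxPoints(r)]
    e=[P[1]-P[0],P[2]-P[1]];e=max(e,key=np.linalg.norm)
    print(n,s[i],np.round(w(ce[i],z),4),np.round(w(r[0],z),4),"sides",[round(float(np.linalg.norm(P[j+1]-P[j])),4)for j in(0,1)],"yaw",round(float(np.degrees(np.arctan2(-e[0],e[1]))),1))
    tiles.append(cv2.resize(im[v-30:v+30,u-30:u+30],(260,260),interpolation=cv2.INTER_NEAREST))
cv2.imwrite("pics/crop.png",np.hstack([tiles[0],tiles[2],tiles[3]]))
```

```text
heater_bar [ 412  233   98  108 5507] [ 0.4876 -0.2975  0.09  ] [ 0.4888 -0.2959  0.09  ] sides [0.146, 0.1754] yaw 107.0
heater_round [ 412  233   98  108 5507] [ 0.4876 -0.2975  0.09  ] [ 0.4888 -0.2959  0.09  ] sides [0.146, 0.1754] yaw 107.0
spinner [288 275  14  14 154] [0.4941 0.024  0.076 ] [0.4936 0.0241 0.076 ] sides [0.0252, 0.0252] yaw -179.2
mixer_bar [101 298  24  15 212] [0.4443 0.3696 0.082 ] [0.4443 0.3695 0.082 ] sides [0.0166, 0.0441] yaw 162.4
mixer_round [143 312  13  12 117] [0.4216 0.2994 0.082 ] [0.4212 0.2997 0.082 ] sides [0.0227, 0.0208] yaw -179.3
```

View pics/crop.png

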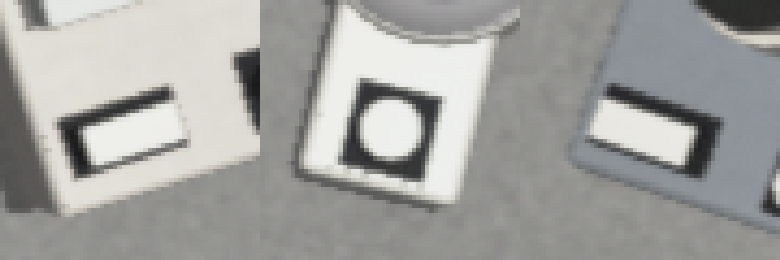

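The crops show the heater cap centred at about pixel (455.3,320.7) with yaw 17. The centrifuge cap centre is (0.494,0.024), and the mixer bar is at (0.444,0.370) with yaw -17.6. The mixer's bar-to-round distance measures 73.8 mm against 74 mm given, so the frame fits. I'll press the heater first.

```bash
cat > h.py <<'E'
from bench import manip
import numpy as np
N=manip.nose_length
def press(x,y,deck,yaw):
    q0=manip.get_state()["joint_pos"]
    c=[(manip.inverse_kinematics([x,y,.2],[180,0,a]),a) for a in(yaw,yaw+180)]
    c=[(abs(q[5]-q0[5]),a) for q,a in c if q is not None]
    a=min(c)[1]
    manip.move_pose([x,y,.22],[180,0,a])
    manip.move_straight([x,y,deck+.020+N+.012],.1)
    manip.sleep(.3); f0=np.array(manip.get_state()["ft_force"])
    hit=manip.move_straight([x,y,deck+.015+N],.015,contact_N=1.2)
    s=manip.get_state();print("contact",hit,"tip above deck mm",round((s["tool_pos"][2]-N-deck)*1e3,2),np.round(np.array(s["ft_force"])-f0,2))
    if not hit: print("no contact, stop");return
    hit=manip.move_straight([x,y,deck+.0092+N],.015,contact_N=9)
    manip.sleep(.2)
    s=manip.get_state();print("bottom",hit,"tip",round((s["tool_pos"][2]-N-deck)*1e3,2),np.round(np.array(s["ft_force"])-f0,2))
    manip.move_straight([x,y,.12+N],.08)
    manip.move_straight([x,y,.22],.15)
    print("t",manip.get_state()["t"])
E
python3 - <<'E'
from h import *
k=manip.calibration("top");K=np.array(k["K"]);E=np.array(k["extrinsics"]);R,t=E[:3,:3],E[:3,3];c=-R.T@t
d=R.T@np.linalg.inv(K)@[455.3,320.7,1];p=c+d*(.09-c[2])/d[2];print(p)
assert abs(p[0]-.42)<.006 and abs(p[1]+.287)<.006
manip.set_gripper(0.0)
press(p[0],p[1],.070,17)
E
```

```text
[ 0.42253179 -0.28476958  0.09      ]
contact True tip above deck mm 18.18 [ 1.39 -0.57  1.35]
bottom False tip 9.25 [-1.23  0.22  3.47]
t 10.0667
```

The bottom force and depth match a bottomed stem. I'll check the heater by camera before going on.

Run:
```python
from h import *
import cv2
manip.move_pose([.494,.024,.22],[180,0,manip.get_state()["tcp_rot"][2]])
a=cv2.imread("pics/side0.png");b=manip.grab_frame("side")
f=lambda i:cv2.resize(i[335:415,330:450],(390,260))
cv2.imwrite("pics/h1.png",np.hstack([f(a),f(b)]))
```

```text
(no output)
```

View pics/h1.png

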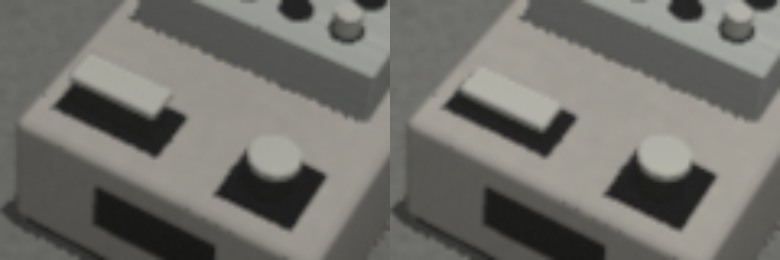

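The heater bar (left key) sits clearly lower in the right-hand image. The round key and the body haven't moved. Next are the centrifuge and the mixer.

Run:
```python
from h import *
import cv2
press(.494,.024,.056,-13)
press(.4443,.3696,.062,-17.6)
manip.move_pose([.2,.6,.3],[180,0,manip.get_state()["tcp_rot"][2]])
a=cv2.imread("pics/side0.png");b=manip.grab_frame("side");cv2.imwrite("pics/side_end.png",b)
f=lambda i:np.vstack([cv2.resize(i[230:300,265:370],(390,260)),cv2.resize(i[175:245,160:265],(390,260))])
cv2.imwrite("pics/e1.png",np.hstack([f(a),f(b)]))
print(manip.get_state()["t"])
```

```text
contact True tip above deck mm 17.34 [ 0.94 -0.24  2.13]
bottom False tip 9.23 [-0.72  0.16  4.04]
t 16.9417
contact True tip above deck mm 17.42 [-0.27 -1.15  1.95]
bottom False tip 9.25 [-1.94 -2.1   3.27]
t 23.1667Traceback (most recent call last):
  File "<stdin>", line 5, in <module>
bench.MotionError: the arm cannot take that pose within its joint ranges
```

Run:
```python
from h import *
import cv2
manip.set_joints([64.802, 16.404, 90.338, 0, 73.258, -8.594])
a=cv2.imread("pics/side0.png");b=manip.grab_frame("side")
f=lambda i:np.vstack([cv2.resize(i[230:300,265:370],(390,260)),cv2.resize(i[175:245,160:265],(390,260))])
cv2.imwrite("pics/e1.png",np.hstack([f(a),f(b)]))
print(manip.get_state()["t"])
```

```text
25.3917
```

View pics/e1.png

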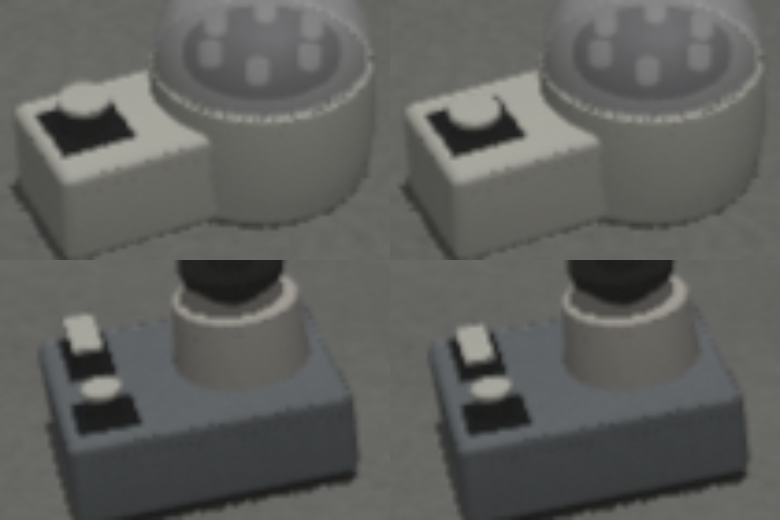

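The centrifuge key and the mixer bar are both visibly lower. The mixer's round key is still up and neither instrument has moved, so I'm handing in.

```bash
python3 -c "
from bench import manip
print(manip.finish_job())"
```

```text
the job is handed in; nothing more can be done
None
```

The heater bar, centrifuge key and mixer bar were pressed down in that order, with about 4 N read at the bottom of each press; before/after pictures show all three staying down with the round keys and instruments unmoved, and the job was handed in at about 25 s.

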